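# Line up the cruets by height beside the tulip magnet

### The job

Line the pepper mill, salt shaker, blue pot and yellow tin up by height on the row of pads on the pine board, one standing upright at the middle of each pad: the tallest on the pad next to the red tulip magnet, then shorter and shorter towards the other end. The pads' colours do not matter. Set each one down rather than dropping it, do not knock any over, and leave the tea infuser where it is.

Things in the scene. Friction and masses are not known exactly. Their poses are not given: they have to be found in the camera images.
- mill_mid (a point): Pepper mill, the TALLEST of the four: dark brown wooden cylinder 42 mm in diameter and 85 mm high, thin steel ring round its middle, with a brass knob 26 mm across and 10 mm high on top; 95 mm tall in all. Loose, about 0.1 kg, stands upright on the shelf top (z = 0) at the start, on the robot's side of the pine board. The point is its centre, half-way up; z is up. It can be gripped across its round body at any yaw.
- shaker_mid (a point): Empty glass salt shaker, SECOND tallest: clear glass cylinder 40 mm in diameter, its upper 19 mm a flat-topped steel cap with five dark holes; 79 mm tall in all. Loose, about 0.1 kg, stands upright on the shelf top (z = 0) at the start, on the robot's side of the pine board. The point is its centre, half-way up; z is up. It can be gripped across its round body at any yaw.
- pot_mid (a point): Blue ceramic pot, THIRD tallest: blue cylinder 44 mm in diameter and 51 mm high, with a blue stopper 36 mm across and 12 mm high on top; 63 mm tall in all. Loose, about 0.1 kg, stands upright on the shelf top (z = 0) at the start, on the robot's side of the pine board. The point is its centre, half-way up; z is up. It can be gripped across its round body at any yaw.
- tin_mid (a point): Squat yellow tin, the SHORTEST: yellow cylinder 48 mm in diameter, 47 mm tall in all. Loose, about 0.1 kg, stands upright on the shelf top (z = 0) at the start, on the robot's side of the pine board. The point is its centre, half-way up; z is up. It can be gripped across its round body at any yaw.
- pad_green_top (a point): Round green felt pad, 60 mm in diameter, 4 mm thick, fixed on the bare pine board (75 x 470 mm, 18 mm thick). The four pads lie in one straight row along the board, 85 mm from centre to centre; which colour lies where in the row varies and has no meaning. The point is the centre of the pad's top face, 22 mm above the shelf top.
- pad_orange_top (a point): Round orange felt pad, 60 mm in diameter, 4 mm thick, fixed on the bare pine board (75 x 470 mm, 18 mm thick). The four pads lie in one straight row along the board, 85 mm from centre to centre; which colour lies where in the row varies and has no meaning. The point is the centre of the pad's top face, 22 mm above the shelf top.
- pad_black_top (a point): Round black felt pad, 60 mm in diameter, 4 mm thick, fixed on the bare pine board (75 x 470 mm, 18 mm thick). The four pads lie in one straight row along the board, 85 mm from centre to centre; which colour lies where in the row varies and has no meaning. The point is the centre of the pad's top face, 22 mm above the shelf top.
- pad_white_top (a point): Round white felt pad, 60 mm in diameter, 4 mm thick, fixed on the bare pine board (75 x 470 mm, 18 mm thick). The four pads lie in one straight row along the board, 85 mm from centre to centre; which colour lies where in the row varies and has no meaning. The point is the centre of the pad's top face, 22 mm above the shelf top.
- tulip_mid (a point): Red ceramic magnet shaped like a tulip with a green stem, about 38 x 65 mm and 10 mm thick, lying flat, fixed to one end of the pine board, 75 mm beyond the centre of the last pad and in line with the row (a pale blue daisy magnet is fixed at the other end in the same way). Which end it is varies. The point is at its middle.
- infuser_mid (a point): Bystander: steel tea infuser ball, 44 mm in diameter, in a white drip dish 68 mm across, loose, 58 mm tall, standing on the shelf top to the robot's left of the pine board. The point is the centre of the ball. To be left alone. Further off, fixed and out of the way, are a white three-tier stacking rack (far left corner, 190 mm tall, jar on it to 225 mm) and a butter dish (far right corner, 80 mm tall).

How it is judged:
By the outcome, as a careful person would: the job done as asked, in the order asked, and still so for the second after the job is handed in, with the robot touching nothing.
It also fails if it takes over 109 s, if anything falls off the work surface, if the arm or the gripper's body presses on something with over 40 N, if the wrist force passes 120 N, or if a joint passes its speed limit or range.

### The arm

A 6-joint arm with a two-finger parallel gripper is mounted at the origin on the work surface. World frame = base frame: x ahead of the robot, y to its left, z up, the work surface at z = 0. Lengths are in m, angles in rad, forces in N, time in s.
With the tool pointing down it reaches from about 0.375 to 0.75 m from the base axis. Payload 9 kg.
Tool frame: the origin (TCP) lies midway between the tips of the shut fingers; the grasp point (between the pads) lies 19 mm behind it (env.grip_point_offset is the distance from the TCP to the grasp point, in m); y points along the fingers, x is the direction in which the jaws open and shut, and the axes are right-handed (so a half turn about y gives the same grasp; the last joint's range is limited). The gripper opens to 85 mm and grips with 20 to 120 N. Pads are 22 mm wide; open, the fingers measure 114 mm over their backs; the gripper's body (76 mm by 85 mm) begins 54 mm behind the grasp point. The pads swing forward as they close: fully open they stand 13 mm farther back than shut.
Start: joints at [0.996, 0.104, 0.097, 1.564, 0, 1.353], TCP at [0.21, 0.562, 0.231] pointing down, gripper open.
Joint ranges: [-2.99, 2.99], [-0.84, 1.86], [-1.1, 1.16], [-1.84, 2.11], [-1.51, 1.56], [-3.14, 3.14]. Speed limits (rad/s): [2.22, 2.22, 2.57, 3.14, 3.14, 3.14].

### API

Orientations are given as a 3x3 rotation matrix whose columns are the frame's x, y, z axes.
In Python, from workcell import env, optics, ticket gives the robot as it stands.
- The arm moves only by the tool apply_moves, never from a script. Its argument "steps" is a list of rows, each an object of numbers: "tx", "ty", "tz": the shift along the tool's x, y, z in m; "spin": the turn about the tool's y in rad; "fingers": the opening in per cent of the stroke, from 0 (shut) to 100 (fully open). A call has 1 to 10 rows; each row is the pose to reach, as a shift and turn from the pose commanded when the call began, along the tool's axes at that moment; what a row does not reach only later rows make up. A row lasts 1/10 s, in which the tool goes at most 50 mm and 8.59 degrees, less where a joint would pass 70% of its speed; a pose out of reach is approached as far as the arm can. A call with a gripper value outside its range is refused whole. The fingers move at their own pace and stop on an object; "squeeze" is the grip in N (left out, the last holds). Time passes only in rows, so rows that repeat a pose let the fingers close. It gives the time, the measured TCP pose, the force and the opening at its end, in the units of the state.
- env.sense(): the state, without advancing time (a new reading comes with each control period).
- optics.read_camera(name): name is "side" or "top"; returns the picture (400x640x3 uint8, blue, green, red); there is no depth.
- optics.camera_params(name): a dict with "vfov" (degrees; the focal length in pixels is half the picture's height over the tangent of half this angle, whatever the lens; pixels are square), "cx", "cy" (the principal point, pixels), "pose" (4x4, takes a point from camera to world coordinates). Camera axes: x right, y down, z forward; pixel columns grow to the right and rows downward; lengths in m; the calibration is good to about 2 mm. A picture is of the moment at which its call begins. camera_params takes no time and is no camera call.
- ticket.hand_in(): hands the job in, once; it reports no verdict.
The state is a dict: "t": time; "q": joint angles; "qvel": joint speeds; "effort": joint torques, N m; "eef_pos": TCP position; "tool_rot": TCP orientation; "contact_force": force on the tool from outside, world axes, zero at the start; "wrist_torque": the same for the moment, N m; "grip_width": finger opening in m.
Only numpy, scipy, OpenCV 4.12 (cv2) and the standard library are available. Lean on these libraries where they do the work, as an engineer would, in place of code of your own. Each camera call takes 0.05 s, during which the arm holds its last target.

## Working session

There is one attempt and no reset: what is moved stays moved. The work goes in short steps, Python scripts to look and compute and a tool call to move; the robot and the scene stay as the last step left them, time stands still between calls to the robot, and variables do not carry over. Pictures are saved under pics/ and viewed, and the job is handed in when it is done.

Besides the shell and the picture viewer there is one more tool, called by a JSON object that holds its "name" and its "arguments", one argument or row to a line. apply_moves: Moves the arm, as the interface text tells. Its arguments: {"type":"object","properties":{"steps":{"type":"array"},"squeeze":{"type":"number"}},"required":["steps"]}

```bash
mkdir -p pics; ls
python3 - <<'E'
from workcell import env, optics, ticket
import cv2, numpy as np
np.set_printoptions(precision=4,suppress=True)
s=env.sense()
for k,v in s.items(): print(k,v)
print(env.grip_point_offset)
for n in("side","top"):
    im=optics.read_camera(n); cv2.imwrite(f"pics/{n}0.png",im); print(n,optics.camera_params(n))
E
```

```text
pics
t 0.0
q [ 0.9963  0.1047  0.0965  1.5639 -0.      1.3531]
qvel [-0.0003 -0.0001  0.0011 -0.      0.0005 -0.0006]
effort [ -0.0007 -55.6923  50.3653   0.0166  -0.0003   0.    ]
eef_pos [0.2094 0.5619 0.2305]
tool_rot [[ 0.3493 -0.0007 -0.937 ]
 [ 0.937  -0.0012  0.3493]
 [-0.0013 -1.      0.0003]]
contact_force [ 1.0149 -0.6753  0.7306]
wrist_torque [ 0.0166 -0.0329 -0.0071]
grip_width 0.08555690312758352
0.0187
side {'vfov': 43.99926082677513, 'cx': 323.3297640449488, 'cy': 189.6217634179216, 'pose': array([[ 0.9125, -0.3167,  0.259 ,  0.2183],
       [-0.4091, -0.7103,  0.5728, -0.6792],
       [ 0.0025, -0.6287, -0.7777,  1.0995],
       [ 0.    ,  0.    ,  0.    ,  1.    ]])}
top {'vfov': 53.536266506591616, 'cx': 316.5500509376958, 'cy': 196.81426393832214, 'pose': array([[ 0.142 , -0.9697,  0.199 ,  0.396 ],
       [-0.9899, -0.1396,  0.0262,  0.0693],
       [ 0.0024, -0.2007, -0.9796,  0.8833],
       [ 0.    ,  0.    ,  0.    ,  1.    ]])}
```

View pics/side0.png

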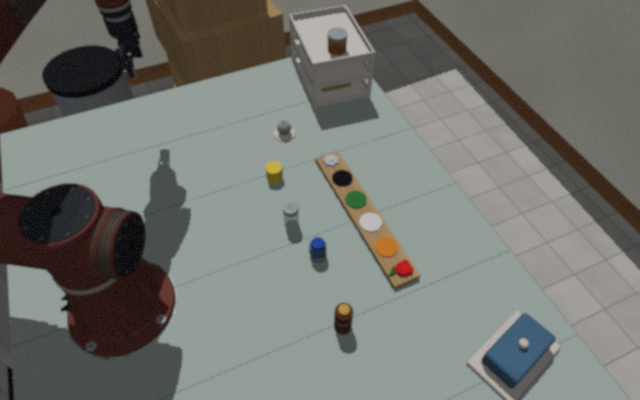

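View pics/top0.png

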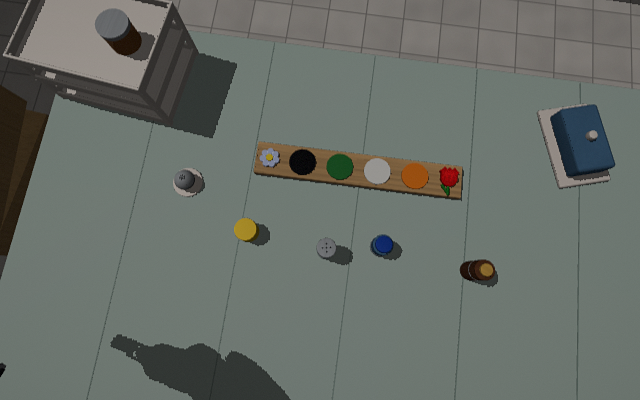

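The side and top views agree on the layout. From the tulip end, top view pixels, the pads are orange (415,176), white (377,171), green (340,167) and black (303,162). The objects are the mill (484,270), pot (383,245), shaker (327,248) and tin (246,230). The infuser is at (187,182).

```bash
cat > h.py <<'E'
from workcell import env, optics, ticket
import cv2, numpy as np
np.set_printoptions(precision=4,suppress=True)
def f(p): return 200/np.tan(np.radians(p["vfov"])/2)
def ray(n,uv):
    p=optics.camera_params(n); P=p["pose"]
    d=np.array([(uv[0]-p["cx"])/f(p),(uv[1]-p["cy"])/f(p),1.])
    return P[:3,3],P[:3,:3]@d
def plane(n,uv,z):
    o,d=ray(n,uv); return o+d*(z-o[2])/d[2]
def proj(n,X):
    p=optics.camera_params(n); P=p["pose"]; c=P[:3,:3].T@(np.asarray(X)-P[:3,3])
    return np.array([p["cx"]+f(p)*c[0]/c[2],p["cy"]+f(p)*c[1]/c[2]])
def blob(mask,near,r=25):
    m=np.zeros_like(mask); cv2.circle(m,tuple(int(v) for v in near),r,255,-1); m&=mask
    n,l,st,ce=cv2.connectedComponentsWithStats(m)
    if n<2:return None
    i=1+np.argmax(st[1:,4]); return ce[i],st[i]
E
python3 - <<'E'
from h import *
for n in("top","side"):
    im=cv2.imread(f"pics/{n}0.png")
    pts=dict(mill=(484,270),shaker=(327,248),pot=(383,245),tin=(246,230)) if n=="top" else dict(mill=(344,318),shaker=(292,218),pot=(318,248),tin=(274,173))
    t=np.hstack([cv2.resize(im[v-25:v+25,u-25:u+25],None,fx=8,fy=8,interpolation=cv2.INTER_NEAREST) if 0 else cv2.resize(im[v-25:v+25,u-25:u+25],(200,200),interpolation=cv2.INTER_NEAREST) for u,v in pts.values()])
    cv2.imwrite(f"pics/crop_{n}.png",t)
    hsv=cv2.cvtColor(im,cv2.COLOR_BGR2HSV)
    pads=dict(orange=((415,176),(386,246)),white=((377,171),(371,222)),green=((340,167),(356,200)),black=((303,162),(342,178)))
    for k,v in pads.items():
        u=v[0 if n=="top" else 1]
        if k=="orange":m=cv2.inRange(hsv,(8,200,120),(20,255,255))
        if k=="white":m=cv2.inRange(hsv,(0,0,160),(180,70,255))
        if k=="green":m=cv2.inRange(hsv,(40,120,30),(80,255,255))
        if k=="black":m=cv2.inRange(hsv,(0,0,0),(180,255,50))
        c,st=blob(m,u,18); print(n,k,c,st,plane(n,c,.022))
E
```

```text
top orange [414.4952 175.4741] [402 163  26  26 521] [ 0.6506 -0.1182  0.022 ]Traceback (most recent call last):
  File "<stdin>", line 15, in <module>
TypeError: cannot unpack non-iterable NoneType object
```

```bash
python3 -c "
import cv2,numpy as np
a=cv2.imread('pics/crop_top.png') ;b=cv2.imread('pics/crop_side.png');cv2.imwrite('pics/crop.png',np.vstack([a,b]))"
```

```text
[ WARN:0@0.014] global loadsave.cpp:275 findDecoder imread_('pics/crop_side.png'): can't open/read file: check file path/integrity
Traceback (most recent call last):
ValueError: all the input arrays must have same number of dimensions, but the array at index 0 has 3 dimension(s) and the array at index 1 has 2 dimension(s)
```

Run:
```python
from h import *
rows=[]
for n in("top","side"):
    im=cv2.imread(f"pics/{n}0.png")
    pts=dict(mill=(484,270),shaker=(327,248),pot=(383,245),tin=(246,230)) if n=="top" else dict(mill=(344,318),shaker=(292,218),pot=(318,248),tin=(274,173))
    rows.append(np.hstack([cv2.resize(im[v-20:v+20,u-20:u+20],(200,200),interpolation=cv2.INTER_NEAREST) for u,v in pts.values()]))
    hsv=cv2.cvtColor(im,cv2.COLOR_BGR2HSV)
    pads=dict(orange=((415,176),(386,246)),white=((377,171),(371,222)),green=((340,167),(356,200)),black=((303,162),(342,178)))
    for k,v in pads.items():
        u=v[0 if n=="top" else 1]
        if k=="orange":m=cv2.inRange(hsv,(8,200,120),(20,255,255))
        if k=="white":
            print(im[u[1],u[0]],hsv[u[1],u[0]]); m=cv2.inRange(hsv,(0,0,120),(180,60,255))
        if k=="green":m=cv2.inRange(hsv,(40,120,30),(80,255,255))
        if k=="black":m=cv2.inRange(hsv,(0,0,0),(180,255,50))
        r=blob(m,u,18)
        if r: print(n,k,*r,plane(n,r[0],.022))
cv2.imwrite("pics/crop.png",np.vstack(rows))
```

```text
top orange [414.4952 175.4741] [402 163  26  26 521] [ 0.6506 -0.1182  0.022 ]
[145 149 150] [ 24   8 150]
top white [376.648 170.527] [364 158  26  26 537] [ 0.6499 -0.0329  0.022 ]
top green [339.4767 166.378 ] [327 154  26  26 537] [0.6476 0.0511 0.022 ]
top black [302.3358 161.9443] [289 150  28  25 539] [0.6459 0.1355 0.022 ]
side orange [388.5625 249.    ] [386 247   6   5  16] [ 0.6495 -0.1311  0.022 ]
[185 187 187] [ 30   3 187]
side white [373.444  219.6448] [359 205  31  27 518] [ 0.6572 -0.034   0.022 ]
side green [355.5956 199.1956] [347 192  18  16 225] [0.6445 0.0474 0.022 ]
side black [341.7793 177.939 ] [333 171  18  15 213] [0.6428 0.1322 0.022 ]
```

View pics/crop.png

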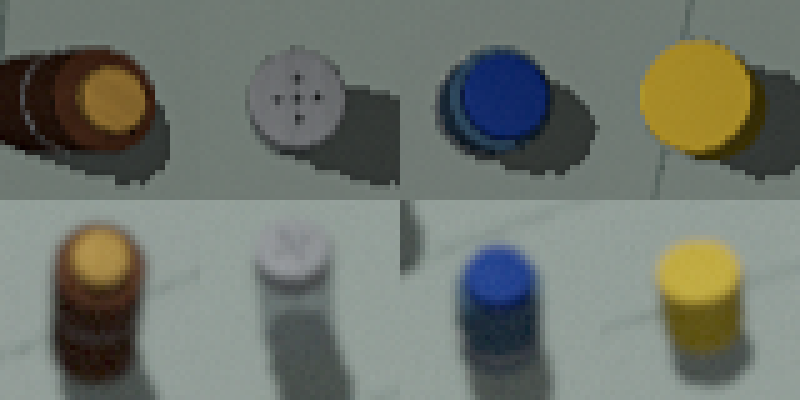

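The crops show clear top faces in both views: brass knob, steel cap, blue stopper and yellow lid. Next I measure those at their known heights.

Run:
```python
from h import *
Z=dict(mill=.095,shaker=.079,pot=.063,tin=.047); D=dict(mill=.026,shaker=.040,pot=.036,tin=.048)
pts=dict(top=dict(mill=(486,270),shaker=(327,248),pot=(384,244),tin=(246,230)),side=dict(mill=(344,311),shaker=(290,209),pot=(318,243),tin=(274,168)))
for n in("top","side"):
    im=cv2.imread(f"pics/{n}0.png").astype(int)
    for k,u in pts[n].items():
        patch=im[u[1]-1:u[1]+2,u[0]-1:u[0]+2].reshape(-1,3)
        ref=np.median(im[u[1]-3:u[1]+4,u[0]-3:u[0]+4].reshape(-1,3),0)
        tol={'mill':60,'shaker':38,'pot':55,'tin':55}[k] 
        d=np.abs(im-ref).sum(2)
        if k=='shaker': d=np.where((im[...,2]-im[...,1]>-6)&(np.abs(im-ref).sum(2)<250),0,999)
        m=((d<tol)*255).astype(np.uint8)
        m=cv2.morphologyEx(m,cv2.MORPH_CLOSE,np.ones((3,3),np.uint8)); m=cv2.morphologyEx(m,cv2.MORPH_OPEN,np.ones((3,3),np.uint8))
        r=blob(m,u,17); 
        c,st=r; cs,_=cv2.findContours(m,cv2.RETR_EXTERNAL,cv2.CHAIN_APPROX_NONE)
        P=plane(n,c,Z[k]); e=proj(n,P+[0,D[k]/2,0])-proj(n,P-[0,D[k]/2,0])
        print(n,k,ref,c,st,"expdiam px",np.hypot(*e),P)
```

```text
top mill [ 45. 101. 132.] [486.3417 269.4083] [481 264  12  12 120] expdiam px 13.429916513245844 [ 0.4599 -0.2593  0.095 ]
top shaker [110. 109. 107.] [329.4788 249.928 ] [317 238  28  25 472] expdiam px 19.865272660300576 [0.4549 0.0495 0.079 ]
top pot [103.  40.  16.] [383.1368 243.4957] [375 235  17  17 234] expdiam px 17.527868691895435 [ 0.4849 -0.0587  0.063 ]
top tin [ 39. 136. 164.] [244.5889 228.5305] [234 218  22  22 377] expdiam px 22.560627585794553 [0.4763 0.2327 0.047 ]
side mill [ 72. 138. 167.] [343.6296 308.4321] [339 304  10  10  81] expdiam px 11.32271544860274 [ 0.4568 -0.262   0.095 ]
side shaker [145. 143. 138.] [290.1333 209.0303] [284 202  13  15 165] expdiam px 12.787151739190293 [0.454  0.0488 0.079 ]
side pot [143.  67.  36.] [317.0849 242.8019] [311 238  13  10 106] expdiam px 12.646571365798629 [ 0.4801 -0.0639  0.063 ]
side tin [ 66. 172. 192.] [273.1357 166.8429] [266 162  15  11 140] expdiam px 12.999980918035492 [0.4727 0.23   0.047 ]
```

Pad spacing comes out at 84–85 mm and the face sizes match. The side view differs from the top by a constant of about (-3.3, -3.3) mm, so I use the mean for now. I'll check it against the gripper on the first grasp, which is the tin.

```bash
cat >> h.py <<'E'
B=np.array([-.0016,-.0017])
def go(x,y,z,yaw=0):
    s=env.sense(); R=np.array(s["tool_rot"]); d=R.T@(np.array([x,y,z])-s["eef_pos"])
    spin=np.arctan2(R[1,0],R[0,0])-yaw
    print("t %.2f"%s["t"],"pos",np.array(s["eef_pos"]),"grip %.4f"%s["grip_width"],"F",np.array(s["contact_force"]),"| tx,ty,tz",d,"spin %.3f"%spin,"len %.3f"%np.linalg.norm(d))
E
python3 - <<'E'
from h import *
print("shaker",plane("top",(325.8,247.3),.079)+[*B,0])
print("infuser",plane("top",(185,180),.03))
u={'o':(414.5,175.5),'w':(376.65,170.5),'g':(339.5,166.4),'b':(302.3,161.9)}
P=np.array([plane("top",v,.022)[:2] for v in u.values()])+B
k=np.array([0,1,2,3])-1.5
c=P.mean(0); d=(k[:,None]*(P-c)).sum(0)/ (k**2).sum(); print("spacing",np.hypot(*d)); d*=.085/np.hypot(*d)
print(np.array([c+i*d for i in k]))
for n in("mill",(486.34,269.4),.095),("pot",(383.14,243.5),.063),("tin",(244.6,228.5),.047): print(n[0],plane("top",n[1],n[2])+[*B,0])
go(.475,.231,.13)
E
```

```text
shaker [0.4575 0.0559 0.079 ]
infuser [0.5654 0.3858 0.03  ]
spacing 0.0845680687661453
[[ 0.6494 -0.1203]
 [ 0.6477 -0.0353]
 [ 0.6461  0.0497]
 [ 0.6445  0.1347]]
mill [ 0.4583 -0.261   0.095 ]
pot [ 0.4833 -0.0604  0.063 ]
tin [0.4748 0.231  0.047 ]
t 0.10 pos [0.2094 0.562  0.2306] grip 0.0854 F [-0.0061  0.4389  0.3901] | tx,ty,tz [-0.2173  0.1008 -0.3645] spin 1.214 len 0.436
```

{"name": "apply_moves", "arguments": {
  "steps": [
    {"tx": -0.015,"ty": 0.005,"tz": -0.025,"spin": 0.08,"fingers": 100},
    {"tx": -0.035,"ty": 0.012,"tz": -0.06,"spin": 0.22},
    {"tx": -0.06,"ty": 0.025,"tz": -0.1,"spin": 0.36},
    {"tx": -0.085,"ty": 0.035,"tz": -0.14,"spin": 0.5},
    {"tx": -0.11,"ty": 0.05,"tz": -0.182,"spin": 0.64},
    {"tx": -0.135,"ty": 0.06,"tz": -0.225,"spin": 0.78},
    {"tx": -0.16,"ty": 0.072,"tz": -0.268,"spin": 0.92},
    {"tx": -0.185,"ty": 0.085,"tz": -0.31,"spin": 1.06},
    {"tx": -0.205,"ty": 0.095,"tz": -0.345,"spin": 1.18},
    {"tx": -0.217,"ty": 0.1,"tz": -0.3645,"spin": 1.214}
  ]
}}

```text
schema error: expected keys tx, ty, tz, spin, fingers
```

{"name": "apply_moves", "arguments": {
  "steps": [
    {"tx": 0},
    {"tx": 0}
  ]
}}

```text
schema error: expected keys tx, ty, tz, spin, fingers
```

Run:
```python
from h import *
print(np.array(env.sense()["tool_rot"]),np.array(env.sense()["q"]))
go(.475,.231,.010)
for n in("top","side"): cv2.imwrite(f"pics/{n}1.png",optics.read_camera(n))
a=cv2.imread("pics/top1.png");b=cv2.imread("pics/side1.png")
cv2.imwrite("pics/c1.png",np.hstack([cv2.resize(a[150:290,170:310],(400,400)),cv2.resize(b[80:220,200:340],(400,400))]))
for z in(.13,):
  print(proj("top",env.sense()["eef_pos"]),proj("side",env.sense()["eef_pos"]))
```

```text
[[ 0.3493 -0.0007 -0.937 ]
 [ 0.937  -0.0009  0.3493]
 [-0.0011 -1.      0.0003]] [0.9963 0.1046 0.0966 1.5639 0.0001 1.3531]
t 0.10 pos [0.2094 0.562  0.2306] grip 0.0854 F [-0.0061  0.4389  0.3901] | tx,ty,tz [-0.2171  0.2208 -0.3646] spin 1.214 len 0.478
[-15.9903 353.5314] [138.0546  70.6586]
```

View pics/c1.png

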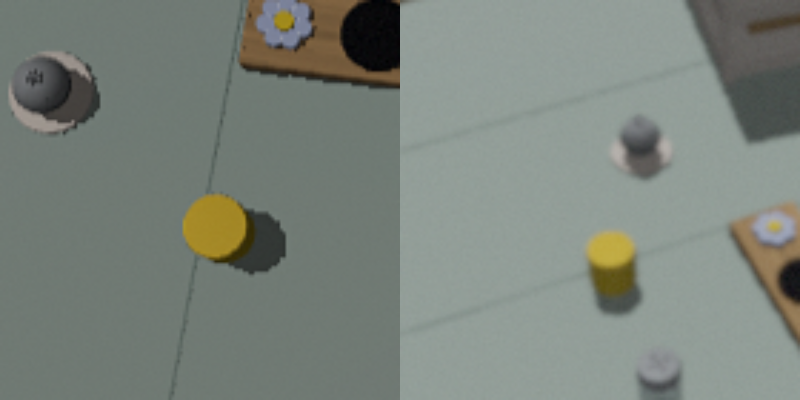

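The calls were refused because every row needs all the keys. The arm hasn't moved, and the picture shows the tin untouched.

{"name": "apply_moves", "arguments": {
  "steps": [
    {"tx": -0.015,"ty": 0.005,"tz": -0.025,"spin": 0.08,"fingers": 100},
    {"tx": -0.035,"ty": 0.012,"tz": -0.06,"spin": 0.22,"fingers": 100},
    {"tx": -0.06,"ty": 0.025,"tz": -0.1,"spin": 0.36,"fingers": 100},
    {"tx": -0.085,"ty": 0.035,"tz": -0.14,"spin": 0.5,"fingers": 100},
    {"tx": -0.11,"ty": 0.05,"tz": -0.182,"spin": 0.64,"fingers": 100},
    {"tx": -0.135,"ty": 0.06,"tz": -0.225,"spin": 0.78,"fingers": 100},
    {"tx": -0.16,"ty": 0.072,"tz": -0.268,"spin": 0.92,"fingers": 100},
    {"tx": -0.185,"ty": 0.085,"tz": -0.31,"spin": 1.06,"fingers": 100},
    {"tx": -0.205,"ty": 0.095,"tz": -0.345,"spin": 1.18,"fingers": 100},
    {"tx": -0.217,"ty": 0.1,"tz": -0.3645,"spin": 1.214,"fingers": 100}
  ]
}}

```text
t: 1.2
eef_pos: [0.4766, 0.2287, 0.13]
tool_rot: [[1.0, -0.001, 0.007], [-0.007, -0.001, 1.0], [-0.001, -1.0, -0.001]]
contact_force: [-0.1, 0.1, -0.3]
grip_width: 0.0851
```

{"name": "apply_moves", "arguments": {
  "steps": [
    {"tx": 0,"ty": 0,"tz": 0,"spin": 0,"fingers": 100},
    {"tx": 0,"ty": 0,"tz": 0,"spin": 0,"fingers": 100}
  ]
}}

```text
t: 1.4
eef_pos: [0.4752, 0.2314, 0.1311]
tool_rot: [[1.0, -0.001, 0.001], [-0.001, 0.0, 1.0], [-0.001, -1.0, 0.0]]
contact_force: [-0.6, 0.6, 0.2]
grip_width: 0.0857
```

Run:
```python
from h import *
print(np.array(env.sense()["tool_rot"]),np.array(env.sense()["q"]))
go(.475,.231,.010)
for n in("top","side"): cv2.imwrite(f"pics/{n}1.png",optics.read_camera(n))
a=cv2.imread("pics/top1.png");b=cv2.imread("pics/side1.png")
cv2.imwrite("pics/c2.png",np.hstack([cv2.resize(a[150:290,170:310],(400,400)),cv2.resize(b[80:220,200:340],(400,400))]))
print(proj("top",env.sense()["eef_pos"]),proj("side",env.sense()["eef_pos"]))
```

```text
[[ 1.     -0.0008  0.0005]
 [-0.0005  0.0002  1.    ]
 [-0.0008 -1.      0.0002]] [ 0.2052 -0.1089 -0.2971  1.3833  0.0003  1.7765]
t 1.40 pos [0.4752 0.2314 0.1311] grip 0.0857 F [-0.6068  0.5737  0.2324] | tx,ty,tz [-0.0001  0.1211 -0.0004] spin -0.001 len 0.121
[236.8962 223.865 ] [271.2125 145.2758]
```

View pics/c2.png

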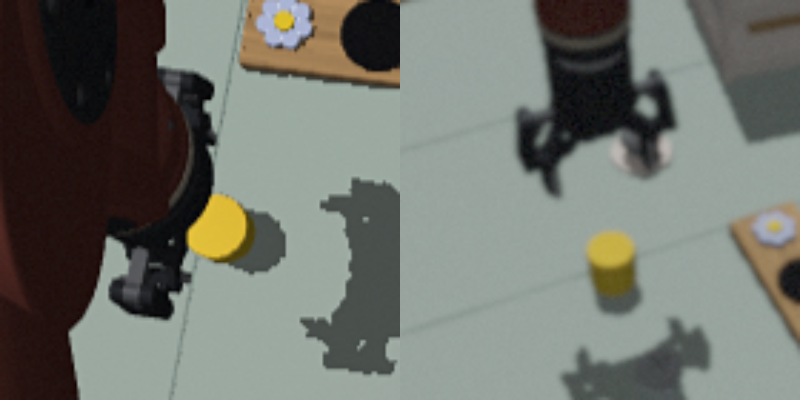

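The gripper is centred over the tin: the side-view fingertip midpoint is about (270,142) against a TCP projection of (271,145). I descend and grip.

{"name": "apply_moves", "arguments": {
  "steps": [
    {"tx": 0,"ty": 0.03,"tz": 0,"spin": 0,"fingers": 100},
    {"tx": 0,"ty": 0.06,"tz": 0,"spin": 0,"fingers": 100},
    {"tx": 0,"ty": 0.09,"tz": 0,"spin": 0,"fingers": 100},
    {"tx": 0,"ty": 0.11,"tz": 0,"spin": 0,"fingers": 100},
    {"tx": 0,"ty": 0.119,"tz": 0,"spin": 0,"fingers": 100},
    {"tx": 0,"ty": 0.119,"tz": 0,"spin": 0,"fingers": 100},
    {"tx": 0,"ty": 0.119,"tz": 0,"spin": 0,"fingers": 70},
    {"tx": 0,"ty": 0.119,"tz": 0,"spin": 0,"fingers": 60},
    {"tx": 0,"ty": 0.119,"tz": 0,"spin": 0,"fingers": 50},
    {"tx": 0,"ty": 0.119,"tz": 0,"spin": 0,"fingers": 40}
  ],
  "squeeze": 30
}}

```text
t: 2.5
eef_pos: [0.4763, 0.2319, 0.0138]
tool_rot: [[1.0, 0.002, -0.0], [0.0, 0.001, 1.0], [0.002, -1.0, 0.001]]
contact_force: [-1.3, 0.5, 6.2]
grip_width: 0.0473
```

{"name": "apply_moves", "arguments": {
  "steps": [
    {"tx": 0,"ty": 0,"tz": 0,"spin": 0,"fingers": 20},
    {"tx": 0,"ty": 0,"tz": 0,"spin": 0,"fingers": 20},
    {"tx": 0,"ty": 0,"tz": 0,"spin": 0,"fingers": 20}
  ]
}}

```text
t: 2.8
eef_pos: [0.4763, 0.2319, 0.0138]
tool_rot: [[1.0, 0.002, -0.0], [0.0, 0.001, 1.0], [0.002, -1.0, 0.001]]
contact_force: [-1.4, -0.5, 6.8]
grip_width: 0.0477
```

Run:
```python
from h import *
go(.6445,.1347,.11)
```

```text
t 2.80 pos [0.4763 0.2319 0.0138] grip 0.0477 F [-1.3598 -0.4797  6.7507] | tx,ty,tz [ 0.1684 -0.0959 -0.0972] spin 0.000 len 0.217
```

Gripped at 47.7 mm against a 48 mm tin. Lifting to check.

{"name": "apply_moves", "arguments": {
  "steps": [
    {"tx": 0,"ty": -0.01,"tz": 0,"spin": 0,"fingers": 20},
    {"tx": 0,"ty": -0.03,"tz": 0,"spin": 0,"fingers": 20},
    {"tx": 0,"ty": -0.06,"tz": 0,"spin": 0,"fingers": 20},
    {"tx": 0,"ty": -0.085,"tz": 0,"spin": 0,"fingers": 20},
    {"tx": 0,"ty": -0.1,"tz": 0,"spin": 0,"fingers": 20},
    {"tx": 0,"ty": -0.1,"tz": 0,"spin": 0,"fingers": 20}
  ]
}}

```text
t: 3.4
eef_pos: [0.4768, 0.2319, 0.115]
tool_rot: [[1.0, 0.004, 0.0], [-0.0, 0.001, 1.0], [0.004, -1.0, 0.001]]
contact_force: [0.8, 0.5, -0.7]
grip_width: 0.0478
```

Run:
```python
from h import *
go(.6445,.1347,.11)
b=optics.read_camera("side"); cv2.imwrite("pics/s3.png",cv2.resize(b[80:220,200:340],(500,500)))
```

```text
t 3.40 pos [0.4768 0.2319 0.115 ] grip 0.0478 F [ 0.8121  0.498  -0.6765] | tx,ty,tz [ 0.1676  0.0055 -0.0972] spin -0.000 len 0.194
```

View pics/s3.png

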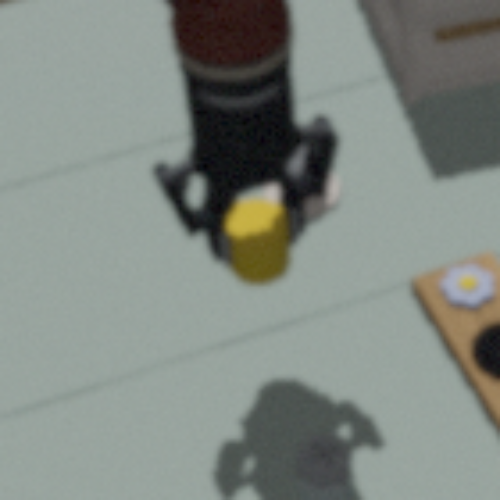

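The tin is held level (crop centre (257,240)). The grasp centre agrees with the top camera's x, so I lean towards that. Carrying it to the black pad.

{"name": "apply_moves", "arguments": {
  "steps": [
    {"tx": 0.01,"ty": 0,"tz": -0.006,"spin": 0,"fingers": 20},
    {"tx": 0.035,"ty": 0,"tz": -0.02,"spin": 0,"fingers": 20},
    {"tx": 0.065,"ty": 0,"tz": -0.037,"spin": 0,"fingers": 20},
    {"tx": 0.095,"ty": 0,"tz": -0.054,"spin": 0,"fingers": 20},
    {"tx": 0.125,"ty": 0,"tz": -0.071,"spin": 0,"fingers": 20},
    {"tx": 0.15,"ty": 0,"tz": -0.086,"spin": 0,"fingers": 20},
    {"tx": 0.164,"ty": 0.01,"tz": -0.094,"spin": 0,"fingers": 20},
    {"tx": 0.1685,"ty": 0.03,"tz": -0.0965,"spin": 0,"fingers": 20},
    {"tx": 0.1685,"ty": 0.045,"tz": -0.0965,"spin": 0,"fingers": 20},
    {"tx": 0.1685,"ty": 0.045,"tz": -0.0965,"spin": 0,"fingers": 20}
  ]
}}

```text
t: 4.45
eef_pos: [0.6413, 0.1347, 0.0628]
tool_rot: [[1.0, -0.007, 0.0], [-0.0, 0.0, 1.0], [-0.007, -1.0, 0.0]]
contact_force: [-0.6, 0.6, -1.6]
grip_width: 0.0473
```

Run:
```python
from h import *
print(env.sense()["tool_rot"])
go(.6455,.1355,.0375)
a=optics.read_camera("top"); b=optics.read_camera("side"); cv2.imwrite("pics/s4.png",np.hstack([cv2.resize(a[100:240,240:380],(400,400)),cv2.resize(b[100:240,270:410],(400,400))]))
```

```text
[[ 1.     -0.0066  0.0003]
 [-0.0003  0.      1.    ]
 [-0.0066 -1.      0.    ]]
t 4.45 pos [0.6413 0.1347 0.0628] grip 0.0473 F [-0.6054  0.5803 -1.606 ] | tx,ty,tz [0.0044 0.0253 0.0008] spin -0.000 len 0.026
```

View pics/s4.png

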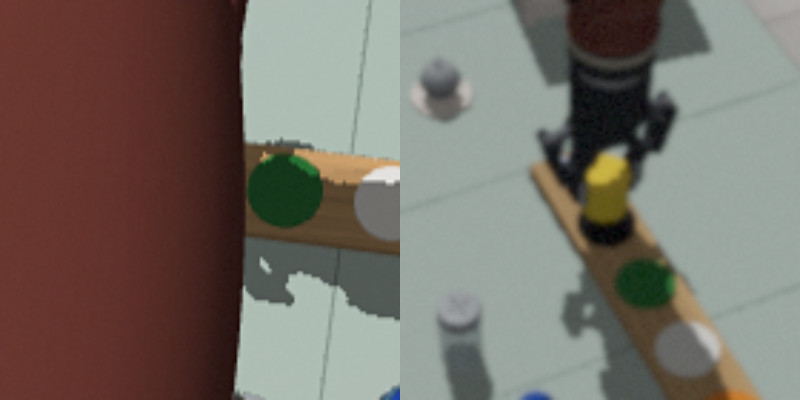

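The tin is over the black pad in the side view (crop (607,190) with pad (605,232)). The arm is still settling.

{"name": "apply_moves", "arguments": {
  "steps": [
    {"tx": 0,"ty": 0,"tz": 0,"spin": 0,"fingers": 20},
    {"tx": 0,"ty": 0,"tz": 0,"spin": 0,"fingers": 20},
    {"tx": 0,"ty": 0,"tz": 0,"spin": 0,"fingers": 20}
  ]
}}

```text
t: 4.85
eef_pos: [0.6442, 0.1353, 0.0683]
tool_rot: [[1.0, 0.001, -0.0], [0.0, 0.0, 1.0], [0.001, -1.0, 0.0]]
contact_force: [0.1, -0.7, -1.2]
grip_width: 0.0474
```

Run:
```python
from h import *
print(env.sense()["tool_rot"])
go(.6455,.1355,.0375)
```

```text
[[ 1.      0.0015 -0.0003]
 [ 0.0003  0.0001  1.    ]
 [ 0.0015 -1.      0.0001]]
t 4.85 pos [0.6442 0.1353 0.0683] grip 0.0474 F [ 0.1086 -0.7063 -1.2192] | tx,ty,tz [0.0012 0.0308 0.0002] spin 0.000 len 0.031
```

{"name": "apply_moves", "arguments": {
  "steps": [
    {"tx": 0.001,"ty": 0.012,"tz": 0,"spin": 0,"fingers": 20},
    {"tx": 0.001,"ty": 0.022,"tz": 0,"spin": 0,"fingers": 20},
    {"tx": 0.001,"ty": 0.028,"tz": 0,"spin": 0,"fingers": 20},
    {"tx": 0.001,"ty": 0.0305,"tz": 0,"spin": 0,"fingers": 20},
    {"tx": 0.001,"ty": 0.0305,"tz": 0,"spin": 0,"fingers": 20},
    {"tx": 0.001,"ty": 0.0305,"tz": 0,"spin": 0,"fingers": 20},
    {"tx": 0.001,"ty": 0.0305,"tz": 0,"spin": 0,"fingers": 20}
  ]
}}

```text
t: 5.55
eef_pos: [0.6449, 0.1351, 0.0367]
tool_rot: [[1.0, 0.0, 0.0], [-0.0, 0.0, 1.0], [0.0, -1.0, 0.0]]
contact_force: [-0.5, 0.7, -0.0]
grip_width: 0.0476
```

{"name": "apply_moves", "arguments": {
  "steps": [
    {"tx": 0,"ty": 0.001,"tz": 0,"spin": 0,"fingers": 20},
    {"tx": 0,"ty": 0.0015,"tz": 0,"spin": 0,"fingers": 20},
    {"tx": 0,"ty": 0.0015,"tz": 0,"spin": 0,"fingers": 20}
  ]
}}

```text
t: 5.85
eef_pos: [0.645, 0.1351, 0.0359]
tool_rot: [[1.0, 0.001, -0.0], [0.0, 0.0, 1.0], [0.001, -1.0, 0.0]]
contact_force: [-2.3, -0.4, 4.1]
grip_width: 0.0475
```

Touching down at 4 N, right at the predicted height. Release and rise.

{"name": "apply_moves", "arguments": {
  "steps": [
    {"tx": 0,"ty": 0.001,"tz": 0,"spin": 0,"fingers": 60},
    {"tx": 0,"ty": 0.001,"tz": 0,"spin": 0,"fingers": 75},
    {"tx": 0,"ty": 0.001,"tz": 0,"spin": 0,"fingers": 90},
    {"tx": 0,"ty": 0.001,"tz": 0,"spin": 0,"fingers": 100},
    {"tx": 0,"ty": -0.015,"tz": 0,"spin": 0,"fingers": 100},
    {"tx": 0,"ty": -0.045,"tz": 0,"spin": 0,"fingers": 100},
    {"tx": 0,"ty": -0.08,"tz": 0,"spin": 0,"fingers": 100},
    {"tx": 0,"ty": -0.11,"tz": 0,"spin": 0,"fingers": 100},
    {"tx": 0,"ty": -0.12,"tz": 0,"spin": 0,"fingers": 100}
  ]
}}

```text
t: 6.75
eef_pos: [0.6467, 0.1352, 0.1608]
tool_rot: [[1.0, 0.006, -0.0], [0.0, 0.0, 1.0], [0.006, -1.0, 0.0]]
contact_force: [0.9, 0.3, 1.1]
grip_width: 0.0851
```

Run:
```python
from h import *
go(.458,.0565,.16)
b=optics.read_camera("side"); cv2.imwrite("pics/s5.png",np.hstack([cv2.resize(b[100:240,270:410],(400,400))]))
```

```text
t 6.75 pos [0.6467 0.1352 0.1608] grip 0.0851 F [0.8697 0.307  1.0716] | tx,ty,tz [-0.1887 -0.0004 -0.0787] spin 0.000 len 0.204
```

View pics/s5.png

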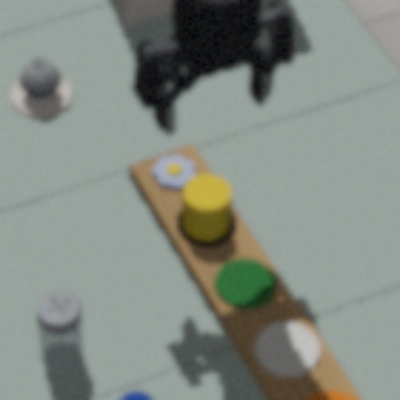

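The tin stands on the black pad at crop (207,210), with the pad rim showing evenly round it. On to the shaker.

{"name": "apply_moves", "arguments": {
  "steps": [
    {"tx": -0.02,"ty": 0,"tz": -0.008,"spin": 0,"fingers": 100},
    {"tx": -0.055,"ty": 0,"tz": -0.023,"spin": 0,"fingers": 100},
    {"tx": -0.095,"ty": 0,"tz": -0.04,"spin": 0,"fingers": 100},
    {"tx": -0.13,"ty": 0,"tz": -0.054,"spin": 0,"fingers": 100},
    {"tx": -0.16,"ty": 0,"tz": -0.068,"spin": 0,"fingers": 100},
    {"tx": -0.18,"ty": 0,"tz": -0.076,"spin": 0,"fingers": 100},
    {"tx": -0.188,"ty": 0.005,"tz": -0.079,"spin": 0,"fingers": 100},
    {"tx": -0.188,"ty": 0.01,"tz": -0.079,"spin": 0,"fingers": 100},
    {"tx": -0.188,"ty": 0.01,"tz": -0.079,"spin": 0,"fingers": 100},
    {"tx": -0.188,"ty": 0.01,"tz": -0.079,"spin": 0,"fingers": 100}
  ]
}}

```text
t: 7.8
eef_pos: [0.457, 0.0563, 0.1449]
tool_rot: [[1.0, -0.001, -0.0], [0.0, 0.0, 1.0], [-0.001, -1.0, 0.0]]
contact_force: [-1.0, 0.1, -0.2]
grip_width: 0.0856
```

Run:
```python
from h import *
go(.4583,.056,.022)
a=optics.read_camera("top"); cv2.imwrite("pics/t6.png",a)
b=optics.read_camera("side"); cv2.imwrite("pics/s6.png",np.hstack([cv2.resize(a[100:300,220:420],(400,400)),cv2.resize(b[150:290,220:360],(400,400))]))
```

```text
t 7.80 pos [0.457  0.0563 0.1449] grip 0.0856 F [-1.0127  0.0813 -0.183 ] | tx,ty,tz [ 0.0014  0.1229 -0.0003] spin 0.000 len 0.123
```

View pics/s6.png

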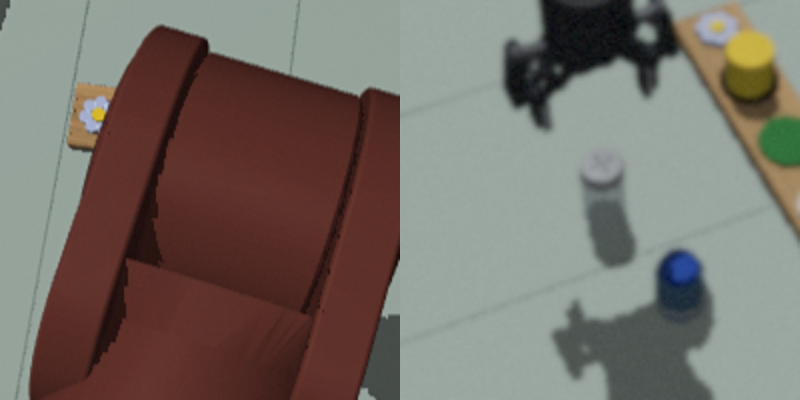

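The fingers straddle the shaker (crop (602,168)). The tin's side view also looks right. Descend and grip.

{"name": "apply_moves", "arguments": {
  "steps": [
    {"tx": 0.001,"ty": 0.025,"tz": 0,"spin": 0,"fingers": 100},
    {"tx": 0.001,"ty": 0.055,"tz": 0,"spin": 0,"fingers": 100},
    {"tx": 0.001,"ty": 0.085,"tz": 0,"spin": 0,"fingers": 100},
    {"tx": 0.001,"ty": 0.11,"tz": 0,"spin": 0,"fingers": 100},
    {"tx": 0.001,"ty": 0.122,"tz": 0,"spin": 0,"fingers": 100},
    {"tx": 0.001,"ty": 0.122,"tz": 0,"spin": 0,"fingers": 100},
    {"tx": 0.001,"ty": 0.122,"tz": 0,"spin": 0,"fingers": 80},
    {"tx": 0.001,"ty": 0.122,"tz": 0,"spin": 0,"fingers": 65},
    {"tx": 0.001,"ty": 0.122,"tz": 0,"spin": 0,"fingers": 50},
    {"tx": 0.001,"ty": 0.122,"tz": 0,"spin": 0,"fingers": 35}
  ]
}}

```text
t: 8.9
eef_pos: [0.4586, 0.056, 0.0245]
tool_rot: [[1.0, 0.002, -0.0], [0.0, -0.0, 1.0], [0.002, -1.0, -0.0]]
contact_force: [-1.6, -0.3, 6.2]
grip_width: 0.0393
```

{"name": "apply_moves", "arguments": {
  "steps": [
    {"tx": 0,"ty": 0,"tz": 0,"spin": 0,"fingers": 15},
    {"tx": 0,"ty": 0,"tz": 0,"spin": 0,"fingers": 15},
    {"tx": 0,"ty": 0,"tz": 0,"spin": 0,"fingers": 15},
    {"tx": 0,"ty": 0,"tz": 0,"spin": 0,"fingers": 15}
  ]
}}

```text
t: 9.3
eef_pos: [0.4586, 0.056, 0.0245]
tool_rot: [[1.0, 0.002, -0.0], [0.0, -0.0, 1.0], [0.002, -1.0, -0.0]]
contact_force: [-0.8, 0.7, 6.7]
grip_width: 0.0393
```

Run:
```python
from h import *
go(.6483,-.0353,.12)
```

```text
t 9.30 pos [0.4586 0.056  0.0245] grip 0.0393 F [-0.8052  0.7004  6.6704] | tx,ty,tz [ 0.1898 -0.0951 -0.0913] spin 0.000 len 0.231
```

Gripped at 39.3 mm (40 nominal). Lift, carry to the white pad.

{"name": "apply_moves", "arguments": {
  "steps": [
    {"tx": 0,"ty": -0.01,"tz": 0,"spin": 0,"fingers": 15},
    {"tx": 0,"ty": -0.03,"tz": 0,"spin": 0,"fingers": 15},
    {"tx": 0.005,"ty": -0.055,"tz": -0.002,"spin": 0,"fingers": 15},
    {"tx": 0.025,"ty": -0.075,"tz": -0.012,"spin": 0,"fingers": 15},
    {"tx": 0.055,"ty": -0.082,"tz": -0.026,"spin": 0,"fingers": 15},
    {"tx": 0.09,"ty": -0.085,"tz": -0.043,"spin": 0,"fingers": 15},
    {"tx": 0.125,"ty": -0.085,"tz": -0.06,"spin": 0,"fingers": 15},
    {"tx": 0.155,"ty": -0.085,"tz": -0.075,"spin": 0,"fingers": 15},
    {"tx": 0.18,"ty": -0.085,"tz": -0.087,"spin": 0,"fingers": 15},
    {"tx": 0.19,"ty": -0.085,"tz": -0.0915,"spin": 0,"fingers": 15}
  ]
}}

```text
t: 10.3
eef_pos: [0.6495, -0.0368, 0.1083]
tool_rot: [[1.0, 0.0, 0.001], [-0.001, -0.0, 1.0], [0.0, -1.0, -0.0]]
contact_force: [-1.1, -0.5, -1.0]
grip_width: 0.0396
```

{"name": "apply_moves", "arguments": {
  "steps": [
    {"tx": 0,"ty": 0.015,"tz": 0,"spin": 0,"fingers": 15},
    {"tx": 0,"ty": 0.03,"tz": 0,"spin": 0,"fingers": 15},
    {"tx": 0,"ty": 0.04,"tz": 0,"spin": 0,"fingers": 15},
    {"tx": 0,"ty": 0.04,"tz": 0,"spin": 0,"fingers": 15},
    {"tx": 0,"ty": 0.04,"tz": 0,"spin": 0,"fingers": 15},
    {"tx": 0,"ty": 0.04,"tz": 0,"spin": 0,"fingers": 15}
  ]
}}

```text
t: 10.9
eef_pos: [0.648, -0.0353, 0.0691]
tool_rot: [[1.0, 0.001, -0.0], [0.0, -0.0, 1.0], [0.001, -1.0, -0.0]]
contact_force: [-0.2, -0.1, -1.0]
grip_width: 0.0396
```

Run:
```python
from h import *
go(.649,-.0353,.0465)
a=optics.read_camera("top")
b=optics.read_camera("side"); cv2.imwrite("pics/s7.png",np.hstack([cv2.resize(a[100:300,220:420],(400,400)),cv2.resize(b[150:290,290:430],(400,400))]))
```

```text
t 10.90 pos [ 0.648  -0.0353  0.0691] grip 0.0396 F [-0.1996 -0.0828 -1.0231] | tx,ty,tz [ 0.0009  0.0226 -0.    ] spin 0.000 len 0.023
```

View pics/s7.png

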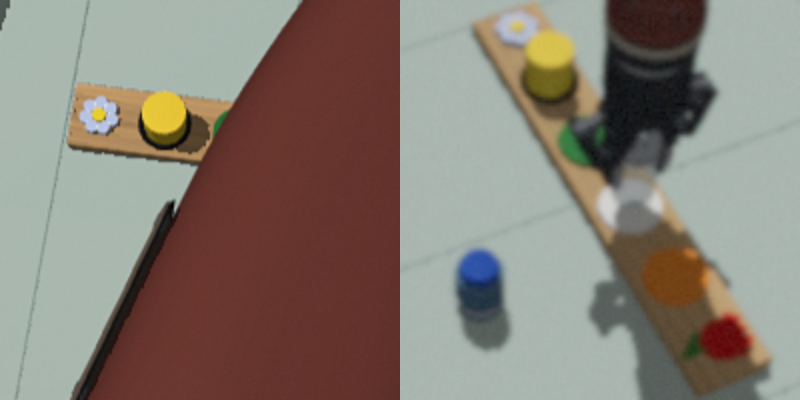

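The top view shows the tin centred on the black pad. The shaker hangs over the white pad at side crop (630,205). Lowering it.

{"name": "apply_moves", "arguments": {
  "steps": [
    {"tx": 0.001,"ty": 0.01,"tz": 0,"spin": 0,"fingers": 15},
    {"tx": 0.001,"ty": 0.017,"tz": 0,"spin": 0,"fingers": 15},
    {"tx": 0.001,"ty": 0.021,"tz": 0,"spin": 0,"fingers": 15},
    {"tx": 0.001,"ty": 0.0225,"tz": 0,"spin": 0,"fingers": 15},
    {"tx": 0.001,"ty": 0.0225,"tz": 0,"spin": 0,"fingers": 15},
    {"tx": 0.001,"ty": 0.0225,"tz": 0,"spin": 0,"fingers": 15},
    {"tx": 0.001,"ty": 0.0225,"tz": 0,"spin": 0,"fingers": 15}
  ]
}}

```text
t: 11.7
eef_pos: [0.6486, -0.0354, 0.0464]
tool_rot: [[1.0, -0.0, -0.0], [0.0, -0.0, 1.0], [-0.0, -1.0, -0.0]]
contact_force: [-4.4, 0.4, 6.8]
grip_width: 0.0395
```

{"name": "apply_moves", "arguments": {
  "steps": [
    {"tx": 0,"ty": 0.001,"tz": 0,"spin": 0,"fingers": 15},
    {"tx": 0,"ty": 0.001,"tz": 0,"spin": 0,"fingers": 15},
    {"tx": 0,"ty": 0.001,"tz": 0,"spin": 0,"fingers": 15}
  ]
}}

```text
t: 12.0
eef_pos: [0.6486, -0.0354, 0.0463]
tool_rot: [[1.0, -0.0, -0.0], [0.0, -0.0, 1.0], [-0.0, -1.0, -0.0]]
contact_force: [-7.3, 1.6, 14.3]
grip_width: 0.0395
```

{"name": "apply_moves", "arguments": {
  "steps": [
    {"tx": 0,"ty": -0.001,"tz": 0,"spin": 0,"fingers": 15},
    {"tx": 0,"ty": -0.001,"tz": 0,"spin": 0,"fingers": 50},
    {"tx": 0,"ty": -0.001,"tz": 0,"spin": 0,"fingers": 70},
    {"tx": 0,"ty": -0.001,"tz": 0,"spin": 0,"fingers": 100},
    {"tx": 0,"ty": -0.001,"tz": 0,"spin": 0,"fingers": 100},
    {"tx": 0,"ty": -0.015,"tz": 0,"spin": 0,"fingers": 100},
    {"tx": 0,"ty": -0.045,"tz": 0,"spin": 0,"fingers": 100},
    {"tx": 0,"ty": -0.08,"tz": 0,"spin": 0,"fingers": 100},
    {"tx": 0,"ty": -0.105,"tz": 0,"spin": 0,"fingers": 100},
    {"tx": 0,"ty": -0.115,"tz": 0,"spin": 0,"fingers": 100}
  ]
}}

```text
t: 13.0
eef_pos: [0.6504, -0.0358, 0.1642]
tool_rot: [[1.0, 0.005, -0.0], [0.0, -0.001, 1.0], [0.005, -1.0, -0.001]]
contact_force: [0.1, -0.5, 0.1]
grip_width: 0.0853
```

Run:
```python
from h import *
go(.484,-.0604,.13)
```

```text
t 13.00 pos [ 0.6504 -0.0358  0.1642] grip 0.0853 F [ 0.1272 -0.4993  0.1122] | tx,ty,tz [-0.1665  0.0334 -0.0246] spin 0.000 len 0.172
```

{"name": "apply_moves", "arguments": {
  "steps": [
    {"tx": -0.015,"ty": 0,"tz": -0.002,"spin": 0,"fingers": 100},
    {"tx": -0.045,"ty": 0,"tz": -0.006,"spin": 0,"fingers": 100},
    {"tx": -0.085,"ty": 0.005,"tz": -0.012,"spin": 0,"fingers": 100},
    {"tx": -0.12,"ty": 0.015,"tz": -0.018,"spin": 0,"fingers": 100},
    {"tx": -0.148,"ty": 0.025,"tz": -0.022,"spin": 0,"fingers": 100},
    {"tx": -0.162,"ty": 0.03,"tz": -0.025,"spin": 0,"fingers": 100},
    {"tx": -0.165,"ty": 0.034,"tz": -0.025,"spin": 0,"fingers": 100},
    {"tx": -0.165,"ty": 0.034,"tz": -0.025,"spin": 0,"fingers": 100},
    {"tx": -0.165,"ty": 0.034,"tz": -0.025,"spin": 0,"fingers": 100},
    {"tx": -0.165,"ty": 0.034,"tz": -0.025,"spin": 0,"fingers": 100}
  ]
}}

```text
t: 14.0
eef_pos: [0.4846, -0.0604, 0.1261]
tool_rot: [[1.0, 0.0, -0.0], [0.0, -0.0, 1.0], [0.0, -1.0, -0.0]]
contact_force: [0.4, 0.1, -0.4]
grip_width: 0.0853
```

Run:
```python
from h import *
go(.4846,-.0604,.014)
a=optics.read_camera("top"); cv2.imwrite("pics/t8.png",a)
b=optics.read_camera("side"); cv2.imwrite("pics/s8.png",np.hstack([cv2.resize(a[100:300,220:420],(400,400)),cv2.resize(b[150:290,270:410],(400,400))]))
```

```text
t 14.00 pos [ 0.4846 -0.0604  0.1261] grip 0.0853 F [ 0.42    0.0749 -0.4026] | tx,ty,tz [-0.0001  0.1121 -0.    ] spin 0.000 len 0.112
```

View pics/s8.png

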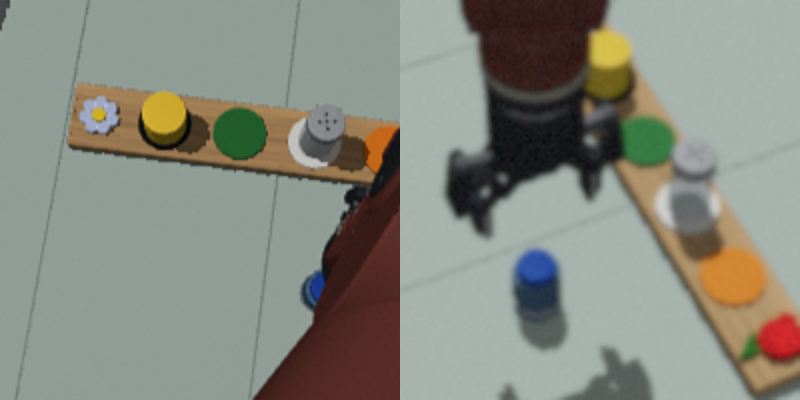

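Both stand on their pads: tin at top crop (164,115), shaker at (325,122). Next I measure their offsets from the pads and grip the pot.

{"name": "apply_moves", "arguments": {
  "steps": [
    {"tx": 0,"ty": 0.025,"tz": 0,"spin": 0,"fingers": 100},
    {"tx": 0,"ty": 0.055,"tz": 0,"spin": 0,"fingers": 100},
    {"tx": 0,"ty": 0.085,"tz": 0,"spin": 0,"fingers": 100},
    {"tx": 0,"ty": 0.103,"tz": 0,"spin": 0,"fingers": 100},
    {"tx": 0,"ty": 0.112,"tz": 0,"spin": 0,"fingers": 100},
    {"tx": 0,"ty": 0.112,"tz": 0,"spin": 0,"fingers": 100},
    {"tx": 0,"ty": 0.112,"tz": 0,"spin": 0,"fingers": 80},
    {"tx": 0,"ty": 0.112,"tz": 0,"spin": 0,"fingers": 65},
    {"tx": 0,"ty": 0.112,"tz": 0,"spin": 0,"fingers": 50},
    {"tx": 0,"ty": 0.112,"tz": 0,"spin": 0,"fingers": 35}
  ]
}}

```text
t: 15.1
eef_pos: [0.4847, -0.0607, 0.015]
tool_rot: [[1.0, 0.002, -0.0], [0.0, -0.001, 1.0], [0.002, -1.0, -0.001]]
contact_force: [0.3, -0.0, 6.6]
grip_width: 0.0433
```

{"name": "apply_moves", "arguments": {
  "steps": [
    {"tx": 0,"ty": 0,"tz": 0,"spin": 0,"fingers": 15},
    {"tx": 0,"ty": 0,"tz": 0,"spin": 0,"fingers": 15},
    {"tx": 0,"ty": 0,"tz": 0,"spin": 0,"fingers": 15}
  ]
}}

```text
t: 15.4
eef_pos: [0.4847, -0.0607, 0.015]
tool_rot: [[1.0, 0.002, -0.0], [0.0, -0.001, 1.0], [0.002, -1.0, -0.001]]
contact_force: [-0.7, 0.7, 6.4]
grip_width: 0.0434
```

Run:
```python
from h import *
a=cv2.imread("pics/t8.png"); hsv=cv2.cvtColor(a,cv2.COLOR_BGR2HSV)
cs=plane
# tin top face: bright yellow
m=cv2.inRange(hsv,(20,150,125),(32,255,255)); r=blob(m,(302,158),16); print(r, plane("top",r[0],.069)[:2], "pad(top)",[.6461,.1364])
m=cv2.inRange(hsv,(0,0,75),(180,30,135)); r=blob(m,(382,161),12); print(r, plane("top",r[0],.101)[:2],"cap-by-eye",plane("top",(382,161),.101)[:2],"pad(top)",[.6493,-.0336])
cv2.imwrite("pics/m9.png",cv2.resize(a[140:185,280:400],(800,300),interpolation=cv2.INTER_NEAREST))
go(.6475,.0497,.12)
```

```text
(array([301.4138, 155.9947]), array([291, 146,  22,  21, 377], dtype=int32)) [0.6451 0.1358] pad(top) [0.6461, 0.1364]
(array([382.0125, 164.0625]), array([372, 154,  21,  19,  80], dtype=int32)) [ 0.6418 -0.0329] cap-by-eye [ 0.6483 -0.0321] pad(top) [0.6493, -0.0336]
t 15.40 pos [ 0.4847 -0.0607  0.015 ] grip 0.0434 F [-0.6879  0.6684  6.3568] | tx,ty,tz [ 0.163  -0.1048  0.1103] spin 0.000 len 0.223
```

View pics/m9.png

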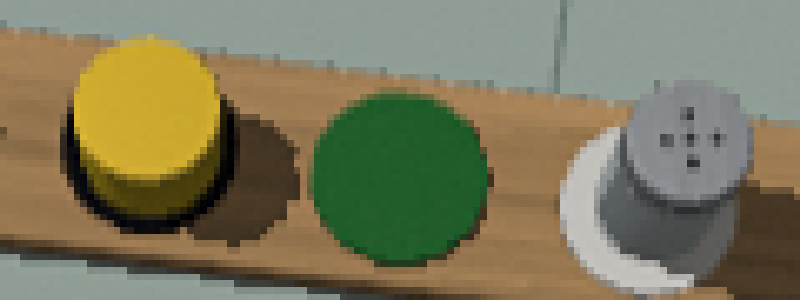

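In the enlarged top view the tin and shaker sit within about 1 mm of their pad centres. The pot is gripped at 43.4 mm (44 nominal). Lift it and carry it over to green.

{"name": "apply_moves", "arguments": {
  "steps": [
    {"tx": 0,"ty": -0.01,"tz": 0,"spin": 0,"fingers": 15},
    {"tx": 0,"ty": -0.035,"tz": 0,"spin": 0,"fingers": 15},
    {"tx": 0,"ty": -0.065,"tz": 0.002,"spin": 0,"fingers": 15},
    {"tx": 0.01,"ty": -0.09,"tz": 0.015,"spin": 0,"fingers": 15},
    {"tx": 0.03,"ty": -0.105,"tz": 0.038,"spin": 0,"fingers": 15},
    {"tx": 0.06,"ty": -0.11,"tz": 0.062,"spin": 0,"fingers": 15},
    {"tx": 0.095,"ty": -0.11,"tz": 0.085,"spin": 0,"fingers": 15},
    {"tx": 0.13,"ty": -0.11,"tz": 0.102,"spin": 0,"fingers": 15},
    {"tx": 0.153,"ty": -0.11,"tz": 0.109,"spin": 0,"fingers": 15},
    {"tx": 0.163,"ty": -0.11,"tz": 0.1105,"spin": 0,"fingers": 15}
  ]
}}

```text
t: 16.4
eef_pos: [0.6482, 0.0513, 0.1238]
tool_rot: [[1.0, 0.0, -0.001], [0.001, 0.0, 1.0], [0.0, -1.0, 0.0]]
contact_force: [0.6, -0.5, -1.0]
grip_width: 0.043
```

{"name": "apply_moves", "arguments": {
  "steps": [
    {"tx": 0,"ty": 0.02,"tz": 0,"spin": 0,"fingers": 15},
    {"tx": 0,"ty": 0.045,"tz": 0,"spin": 0,"fingers": 15},
    {"tx": 0,"ty": 0.06,"tz": 0,"spin": 0,"fingers": 15},
    {"tx": 0,"ty": 0.065,"tz": 0,"spin": 0,"fingers": 15},
    {"tx": 0,"ty": 0.065,"tz": 0,"spin": 0,"fingers": 15},
    {"tx": 0,"ty": 0.065,"tz": 0,"spin": 0,"fingers": 15},
    {"tx": 0,"ty": 0.065,"tz": 0,"spin": 0,"fingers": 15}
  ]
}}

```text
t: 17.1
eef_pos: [0.6476, 0.05, 0.0603]
tool_rot: [[1.0, 0.002, 0.0], [-0.0, -0.0, 1.0], [0.002, -1.0, -0.0]]
contact_force: [0.2, 0.3, -1.3]
grip_width: 0.0431
```

Run:
```python
from h import *
go(.6478,.0499,.037)
```

```text
t 17.10 pos [0.6476 0.05   0.0603] grip 0.0431 F [ 0.1822  0.2841 -1.2854] | tx,ty,tz [ 0.0001  0.0233 -0.0001] spin -0.000 len 0.023
```

{"name": "apply_moves", "arguments": {
  "steps": [
    {"tx": 0,"ty": 0.01,"tz": 0,"spin": 0,"fingers": 15},
    {"tx": 0,"ty": 0.017,"tz": 0,"spin": 0,"fingers": 15},
    {"tx": 0,"ty": 0.021,"tz": 0,"spin": 0,"fingers": 15},
    {"tx": 0,"ty": 0.023,"tz": 0,"spin": 0,"fingers": 15},
    {"tx": 0,"ty": 0.023,"tz": 0,"spin": 0,"fingers": 15},
    {"tx": 0,"ty": 0.023,"tz": 0,"spin": 0,"fingers": 15},
    {"tx": 0,"ty": 0.023,"tz": 0,"spin": 0,"fingers": 15}
  ]
}}

```text
t: 17.8
eef_pos: [0.6465, 0.0502, 0.0369]
tool_rot: [[1.0, -0.0, -0.0], [0.0, -0.0, 1.0], [-0.0, -1.0, -0.0]]
contact_force: [-7.4, -0.0, 12.4]
grip_width: 0.043
```

{"name": "apply_moves", "arguments": {
  "steps": [
    {"tx": 0,"ty": -0.001,"tz": 0,"spin": 0,"fingers": 15},
    {"tx": 0,"ty": -0.001,"tz": 0,"spin": 0,"fingers": 55},
    {"tx": 0,"ty": -0.001,"tz": 0,"spin": 0,"fingers": 75},
    {"tx": 0,"ty": -0.001,"tz": 0,"spin": 0,"fingers": 100},
    {"tx": 0,"ty": -0.001,"tz": 0,"spin": 0,"fingers": 100},
    {"tx": 0,"ty": -0.015,"tz": 0,"spin": 0,"fingers": 100},
    {"tx": 0,"ty": -0.045,"tz": 0,"spin": 0,"fingers": 100},
    {"tx": 0,"ty": -0.08,"tz": 0,"spin": 0,"fingers": 100},
    {"tx": 0,"ty": -0.115,"tz": 0,"spin": 0,"fingers": 100},
    {"tx": 0,"ty": -0.13,"tz": 0,"spin": 0,"fingers": 100}
  ]
}}

```text
t: 18.8
eef_pos: [0.6485, 0.05, 0.1711]
tool_rot: [[1.0, 0.006, -0.0], [0.0, -0.001, 1.0], [0.006, -1.0, -0.001]]
contact_force: [0.8, -0.1, 1.1]
grip_width: 0.0849
```

Run:
```python
from h import *
go(.459,-.261,.165)
```

```text
t 18.80 pos [0.6485 0.05   0.1711] grip 0.0849 F [ 0.7886 -0.1215  1.0611] | tx,ty,tz [-0.1895  0.0052 -0.3109] spin 0.000 len 0.364
```

{"name": "apply_moves", "arguments": {
  "steps": [
    {"tx": -0.01,"ty": -0.002,"tz": -0.017,"spin": 0,"fingers": 100},
    {"tx": -0.03,"ty": -0.002,"tz": -0.05,"spin": 0,"fingers": 100},
    {"tx": -0.054,"ty": 0,"tz": -0.09,"spin": 0,"fingers": 100},
    {"tx": -0.078,"ty": 0,"tz": -0.13,"spin": 0,"fingers": 100},
    {"tx": -0.103,"ty": 0,"tz": -0.17,"spin": 0,"fingers": 100},
    {"tx": -0.128,"ty": 0,"tz": -0.21,"spin": 0,"fingers": 100},
    {"tx": -0.152,"ty": 0,"tz": -0.25,"spin": 0,"fingers": 100},
    {"tx": -0.173,"ty": 0,"tz": -0.285,"spin": 0,"fingers": 100},
    {"tx": -0.185,"ty": 0,"tz": -0.304,"spin": 0,"fingers": 100},
    {"tx": -0.1895,"ty": 0,"tz": -0.311,"spin": 0,"fingers": 100}
  ]
}}

```text
t: 19.8
eef_pos: [0.4561, -0.2627, 0.166]
tool_rot: [[1.0, 0.0, 0.003], [-0.003, -0.0, 1.0], [0.0, -1.0, -0.0]]
contact_force: [0.2, 0.8, 0.2]
grip_width: 0.0855
```

{"name": "apply_moves", "arguments": {
  "steps": [
    {"tx": 0,"ty": 0,"tz": 0,"spin": 0,"fingers": 100},
    {"tx": 0,"ty": 0,"tz": 0,"spin": 0,"fingers": 100},
    {"tx": 0,"ty": 0,"tz": 0,"spin": 0,"fingers": 100}
  ]
}}

```text
t: 20.1
eef_pos: [0.4579, -0.2599, 0.1658]
tool_rot: [[1.0, 0.0, -0.002], [0.002, 0.0, 1.0], [0.0, -1.0, 0.0]]
contact_force: [0.3, 0.5, -0.6]
grip_width: 0.0854
```

Run:
```python
from h import *
go(.4596,-.261,.034)
a=optics.read_camera("top"); cv2.imwrite("pics/t10.png",a)
b=optics.read_camera("side"); cv2.imwrite("pics/s10.png",np.hstack([cv2.resize(a[130:190,280:400],(500,250),interpolation=cv2.INTER_NEAREST),cv2.resize(b[220:360,270:410],(250,250))]))
```

```text
t 20.10 pos [ 0.4579 -0.2599  0.1658] grip 0.0854 F [ 0.2733  0.5164 -0.5972] | tx,ty,tz [ 0.0017  0.1318 -0.0012] spin 0.002 len 0.132
```

View pics/s10.png

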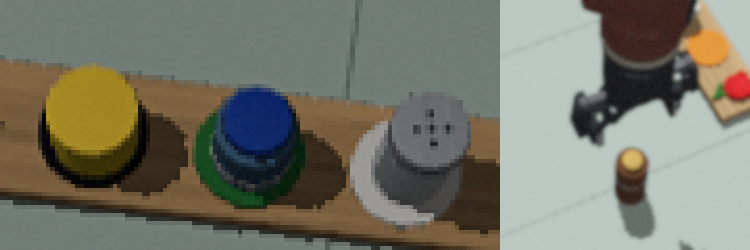

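The pot stands centred on green at crop (255,135), with the rim visible all round. The gripper straddles the mill. Descend and grip.

{"name": "apply_moves", "arguments": {
  "steps": [
    {"tx": 0.0015,"ty": 0.025,"tz": -0.001,"spin": 0,"fingers": 100},
    {"tx": 0.0015,"ty": 0.055,"tz": -0.001,"spin": 0,"fingers": 100},
    {"tx": 0.0015,"ty": 0.09,"tz": -0.001,"spin": 0,"fingers": 100},
    {"tx": 0.0015,"ty": 0.118,"tz": -0.001,"spin": 0,"fingers": 100},
    {"tx": 0.0015,"ty": 0.131,"tz": -0.001,"spin": 0,"fingers": 100},
    {"tx": 0.0015,"ty": 0.131,"tz": -0.001,"spin": 0,"fingers": 100},
    {"tx": 0.0015,"ty": 0.131,"tz": -0.001,"spin": 0,"fingers": 80},
    {"tx": 0.0015,"ty": 0.131,"tz": -0.001,"spin": 0,"fingers": 65},
    {"tx": 0.0015,"ty": 0.131,"tz": -0.001,"spin": 0,"fingers": 50},
    {"tx": 0.0015,"ty": 0.131,"tz": -0.001,"spin": 0,"fingers": 35}
  ]
}}

```text
t: 21.2
eef_pos: [0.4596, -0.2626, 0.0363]
tool_rot: [[1.0, 0.002, -0.0], [0.0, -0.001, 1.0], [0.002, -1.0, -0.001]]
contact_force: [-0.6, 0.6, 6.6]
grip_width: 0.0417
```

{"name": "apply_moves", "arguments": {
  "steps": [
    {"tx": 0,"ty": 0,"tz": 0,"spin": 0,"fingers": 15},
    {"tx": 0,"ty": 0,"tz": 0,"spin": 0,"fingers": 15},
    {"tx": 0,"ty": 0,"tz": 0,"spin": 0,"fingers": 15}
  ]
}}

```text
t: 21.5
eef_pos: [0.4596, -0.2626, 0.0363]
tool_rot: [[1.0, 0.002, 0.0], [-0.0, -0.001, 1.0], [0.002, -1.0, -0.001]]
contact_force: [-0.9, 1.1, 6.1]
grip_width: 0.0415
```

Run:
```python
from h import *
go(.6505,-.1203,.12)
```

```text
t 21.50 pos [ 0.4596 -0.2626  0.0363] grip 0.0415 F [-0.8633  1.0791  6.1361] | tx,ty,tz [ 0.1911 -0.0836  0.1422] spin -0.000 len 0.252
```

Gripped at 41.5 mm (42 nominal). The mill sits about 1.6 mm towards +y in the jaws, so I aim the TCP at y = -0.122.

{"name": "apply_moves", "arguments": {
  "steps": [
    {"tx": 0,"ty": -0.01,"tz": 0,"spin": 0,"fingers": 15},
    {"tx": 0,"ty": -0.03,"tz": 0,"spin": 0,"fingers": 15},
    {"tx": 0.003,"ty": -0.055,"tz": 0.002,"spin": 0,"fingers": 15},
    {"tx": 0.018,"ty": -0.072,"tz": 0.014,"spin": 0,"fingers": 15},
    {"tx": 0.045,"ty": -0.08,"tz": 0.034,"spin": 0,"fingers": 15},
    {"tx": 0.08,"ty": -0.08,"tz": 0.06,"spin": 0,"fingers": 15},
    {"tx": 0.115,"ty": -0.08,"tz": 0.086,"spin": 0,"fingers": 15},
    {"tx": 0.15,"ty": -0.08,"tz": 0.112,"spin": 0,"fingers": 15},
    {"tx": 0.178,"ty": -0.08,"tz": 0.132,"spin": 0,"fingers": 15},
    {"tx": 0.1905,"ty": -0.08,"tz": 0.1405,"spin": 0,"fingers": 15}
  ]
}}

```text
t: 22.5
eef_pos: [0.6512, -0.1191, 0.115]
tool_rot: [[1.0, 0.0, -0.002], [0.002, 0.0, 1.0], [0.0, -1.0, 0.0]]
contact_force: [-0.4, -0.6, -2.0]
grip_width: 0.0411
```

{"name": "apply_moves", "arguments": {
  "steps": [
    {"tx": 0,"ty": 0.005,"tz": 0,"spin": 0,"fingers": 15},
    {"tx": 0,"ty": 0.02,"tz": 0,"spin": 0,"fingers": 15},
    {"tx": 0,"ty": 0.03,"tz": 0,"spin": 0,"fingers": 15},
    {"tx": 0,"ty": 0.035,"tz": 0,"spin": 0,"fingers": 15},
    {"tx": 0,"ty": 0.035,"tz": 0,"spin": 0,"fingers": 15},
    {"tx": 0,"ty": 0.035,"tz": 0,"spin": 0,"fingers": 15},
    {"tx": 0,"ty": 0.035,"tz": 0,"spin": 0,"fingers": 15}
  ]
}}

```text
t: 23.2
eef_pos: [0.6496, -0.1218, 0.0805]
tool_rot: [[1.0, 0.001, 0.0], [-0.0, -0.0, 1.0], [0.001, -1.0, -0.0]]
contact_force: [-1.1, 0.3, -1.7]
grip_width: 0.0415
```

Run:
```python
from h import *
go(.6508,-.122,.0583)
b=optics.read_camera("side"); cv2.imwrite("pics/s11.png",cv2.resize(b[160:300,320:460],(400,400)))
```

```text
t 23.20 pos [ 0.6496 -0.1218  0.0805] grip 0.0415 F [-1.1023  0.3384 -1.6935] | tx,ty,tz [ 0.0012  0.0222 -0.0002] spin -0.000 len 0.022
```

View pics/s11.png

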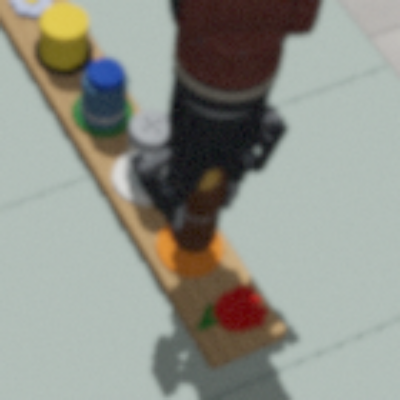

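The mill hangs upright just above the orange pad (crop (197,245)). Lowering it.

{"name": "apply_moves", "arguments": {
  "steps": [
    {"tx": 0.001,"ty": 0.01,"tz": 0,"spin": 0,"fingers": 15},
    {"tx": 0.001,"ty": 0.016,"tz": 0,"spin": 0,"fingers": 15},
    {"tx": 0.001,"ty": 0.02,"tz": 0,"spin": 0,"fingers": 15},
    {"tx": 0.001,"ty": 0.0215,"tz": 0,"spin": 0,"fingers": 15},
    {"tx": 0.001,"ty": 0.0215,"tz": 0,"spin": 0,"fingers": 15},
    {"tx": 0.001,"ty": 0.0215,"tz": 0,"spin": 0,"fingers": 15},
    {"tx": 0.001,"ty": 0.0215,"tz": 0,"spin": 0,"fingers": 15}
  ]
}}

```text
t: 23.95
eef_pos: [0.6503, -0.1213, 0.0583]
tool_rot: [[1.0, 0.0, -0.0], [0.0, 0.0, 1.0], [0.0, -1.0, 0.0]]
contact_force: [-1.4, 0.2, 1.5]
grip_width: 0.0416
```

{"name": "apply_moves", "arguments": {
  "steps": [
    {"tx": 0,"ty": 0.0005,"tz": 0,"spin": 0,"fingers": 15},
    {"tx": 0,"ty": 0.0005,"tz": 0,"spin": 0,"fingers": 55},
    {"tx": 0,"ty": 0.0005,"tz": 0,"spin": 0,"fingers": 75},
    {"tx": 0,"ty": 0.0005,"tz": 0,"spin": 0,"fingers": 100},
    {"tx": 0,"ty": 0.0005,"tz": 0,"spin": 0,"fingers": 100},
    {"tx": 0,"ty": -0.015,"tz": 0,"spin": 0,"fingers": 100},
    {"tx": 0,"ty": -0.045,"tz": 0,"spin": 0,"fingers": 100},
    {"tx": 0,"ty": -0.08,"tz": 0,"spin": 0,"fingers": 100},
    {"tx": 0,"ty": -0.11,"tz": 0,"spin": 0,"fingers": 100},
    {"tx": 0,"ty": -0.12,"tz": 0,"spin": 0,"fingers": 100}
  ]
}}

```text
t: 24.95
eef_pos: [0.6519, -0.122, 0.1837]
tool_rot: [[1.0, 0.006, -0.0], [0.0, -0.002, 1.0], [0.006, -1.0, -0.002]]
contact_force: [-0.6, 0.1, 0.0]
grip_width: 0.0855
```

{"name": "apply_moves", "arguments": {
  "steps": [
    {"tx": -0.01,"ty": 0,"tz": -0.01,"spin": 0,"fingers": 100},
    {"tx": -0.03,"ty": 0,"tz": -0.03,"spin": 0,"fingers": 100},
    {"tx": -0.06,"ty": 0,"tz": -0.06,"spin": 0,"fingers": 100},
    {"tx": -0.09,"ty": 0,"tz": -0.09,"spin": 0,"fingers": 100},
    {"tx": -0.12,"ty": 0,"tz": -0.12,"spin": 0,"fingers": 100},
    {"tx": -0.15,"ty": 0,"tz": -0.145,"spin": 0,"fingers": 100},
    {"tx": -0.175,"ty": 0,"tz": -0.165,"spin": 0,"fingers": 100},
    {"tx": -0.185,"ty": 0,"tz": -0.17,"spin": 0,"fingers": 100},
    {"tx": -0.185,"ty": 0,"tz": -0.17,"spin": 0,"fingers": 100}
  ]
}}

```text
t: 25.85
eef_pos: [0.4636, -0.2918, 0.1771]
tool_rot: [[1.0, -0.001, 0.002], [-0.002, 0.001, 1.0], [-0.001, -1.0, 0.001]]
contact_force: [-0.6, 1.1, -0.2]
grip_width: 0.0852
```

Run:
```python
from h import *
print(env.sense()["t"],env.sense()["eef_pos"])
a=optics.read_camera("top"); cv2.imwrite("pics/t12.png",a)
b=optics.read_camera("side"); cv2.imwrite("pics/side12.png",b)
c1=cv2.resize(a[125:215,240:480],(800,300),interpolation=cv2.INTER_NEAREST)
cv2.imwrite("pics/f12.png",np.vstack([c1,cv2.resize(b[120:300,240:640],(800,300))[:, :800]]))
```

```text
25.85 [ 0.4636 -0.2918  0.1771]
```

View pics/f12.png

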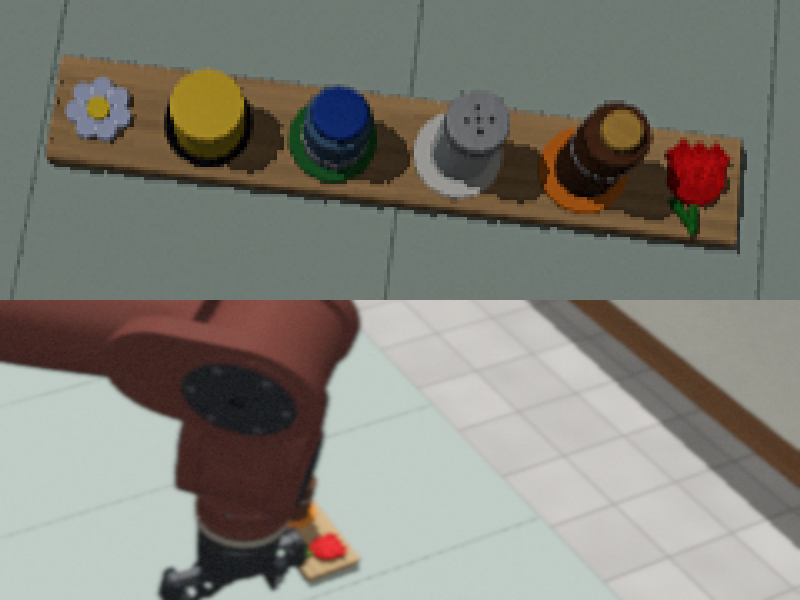

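All four stand in order on the pads: mill (595,165) beside the tulip, then shaker, pot and tin. The arm is clear. A numeric check of the centring and the infuser follows.

Run:
```python
from h import *
a=cv2.imread("pics/t12.png"); im=a.astype(int); hsv=cv2.cvtColor(a,cv2.COLOR_BGR2HSV)
pads=dict(mill=(.6510,-.1186),shaker=(.6493,-.0336),pot=(.6477,.0514),tin=(.6461,.1364))
for k,u,z,tol in("mill",(427,163),.117,60),("pot",(342,158),.085,55),("tin",(302,156),.069,55):
    ref=np.median(im[u[1]-3:u[1]+4,u[0]-3:u[0]+4].reshape(-1,3),0)
    m=((np.abs(im-ref).sum(2)<tol)*255).astype(np.uint8); m=cv2.morphologyEx(m,cv2.MORPH_CLOSE,np.ones((3,3),np.uint8)); m=cv2.morphologyEx(m,cv2.MORPH_OPEN,np.ones((3,3),np.uint8))
    c,st=blob(m,u,15); print(k,c,st,"mm off",1000*(plane("top",c,z)[:2]-pads[k]))
print("shaker",1000*(plane("top",(383.0,160.9),.101)[:2]-pads["shaker"]))
d=np.abs(im[160:205,165:210]-cv2.imread("pics/top0.png").astype(int)[160:205,165:210]).sum(2); print("infuser changed px",(d>60).sum())
print(env.sense()["contact_force"])
```

```text
mill [425.9143 163.1619] [421 158  11  11 105] mm off [0.2747 0.6928]
pot [341.0198 158.3812] [333 151  17  15 202] mm off [-0.793   0.1275]
tin [301.2975 155.6006] [291 146  22  20 353] mm off [-0.157  -0.2004]
shaker [-0.461  -0.5328]
infuser changed px 0
[ 0.0797  0.4388 -0.0679]
```

All four are within 1 mm of their pad centres, and the infuser region is unchanged.

```bash
python3 -c "
from workcell import ticket
print(ticket.hand_in())"
```

```text
the job is handed in; nothing more can be done
None
```

The row is done and handed in at about 26 s of robot time. From the tulip end it runs mill (orange pad), shaker (white), pot (green), tin (black). Each was lowered until it touched its pad, then released.

- **Final checks:** In the last top picture all four stand upright, within about 1 mm of their pad centres. The infuser region shows no changed pixels. The arm is clear of everything and reads no contact force.
- **Contact forces:** The highest force I read was about 16 N, setting the shaker down.
- **Disagreements and errors:**
    - The side camera sat about 3 mm off the top camera in both x and y. The grasps agreed with the top camera in x, so I used it for the final check.
    - The first automatic masks for the shaker and the white pad were bad. I read the shaker's cap centre by eye from enlarged crops, including in the final check, and fixed the pad mask.
    - My first two move calls were refused for missing keys, and nothing moved.
    - In the last side picture the arm hides the row, so the final check rests on the top view.

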